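# Find the tired clip and re-clip its sample board

### The arm

A 6-joint arm with a two-finger parallel gripper is mounted at the origin on the work surface. World frame = base frame: x ahead of the robot, y to its left, z up, the work surface at z = 0. Lengths are in mm, angles in rad, forces in N, time in s.
With the tool pointing down it reaches from about 350 to 725 mm from the base axis. Payload 4.3 kg.
Tool frame: the origin (TCP) lies at the very end of the fingers, on their centre line; the grasp point (between the pads) lies env.hold_point_z behind it (env.hold_point_z is the distance from the TCP to the grasp point, in mm); z points along the fingers, y is the line along which they close (so a half turn about z gives the same grasp; the last joint's range is limited). The gripper opens to 85 mm and grips with 20 to 120 N. Pads are 22 mm wide; open, the fingers measure 114 mm over their backs; the gripper's body (76 mm by 85 mm) begins 54 mm behind the grasp point. The pads swing forward as they close: fully open they stand 13 mm farther back than shut.
Start: joints at [1.11, 0.377, 0.081, 1.274, 0, 1.46], TCP at [197.607, 540.017, 231.329] pointing down, gripper open.
Joint ranges: [-2.72, 2.72], [-0.84, 1.66], [-1.02, 1.22], [-1.77, 2.12], [-1.37, 1.28], [-3.14, 3.14]. Speed limits (rad/s): [2.57, 2.57, 3.14, 3.14, 3.14, 3.14].

### API

Orientations are given as a rotation vector (axis times angle).
In Python, from plant import env gives the robot as it stands.
- The arm moves only by the tool arm_command, never from a script. Its argument "rows" is a list of rows, each an object of numbers: "x", "y", "z": the shift along the tool's x, y, z in m; "yaw": the turn about the tool's z in rad. In form: [{"x": .., "y": .., "z": .., "yaw": ..}, ...]. A call has exactly 10 rows; each row shifts and turns the commanded pose from where the row before left it, along the tool's axes as they then stand; what a row does not reach is not made up. A row lasts 1/8 s, in which the tool goes at most 62.5 mm and 10.7 degrees, less where a joint would pass 70% of its speed; a pose out of reach is approached as far as the arm can. A call is refused whole if a number of a shift passes 0.0625 or a number of a turn 0.188, either way. A call with a gripper value outside its range is refused whole. "hand" is the finger opening in m, from 0 to 0.0854, set as the call begins (left out, the last holds). The fingers move at their own pace and stop on an object; the grip force is fixed at half the most. Time passes only in rows, so rows that do not move let the fingers close, or fill a call up. It gives the time, the measured TCP pose, the force, the opening and the grip force at its end, in the units of the state.
- env.read_state(): the state, without advancing time (a new reading comes with each control period).
- env.read_camera(name): name is "scene" or "top" or "wrist"; returns (picture, depth): 420x560x3 uint8, blue, green, red; 420x560 float32, mm along the optical axis (not along the pixel's ray), 0 where there is no reading.
- env.get_calibration(name): a dict with "fx", "fy", "cx", "cy" (pixels), "R" (3x3) and "t" (3): a world point X has camera coordinates R X + t. Camera axes: x right, y down, z forward; pixel columns grow to the right and rows downward; lengths in mm; the calibration is good to about 2 mm. A picture is of the moment at which its call begins: read the wrist's pose just before it. get_calibration takes no time and is no camera call; for the wrist camera it gives the pose at the moment of the call.
- env.finish_job(): hands the job in; it is judged then, once.
The state is a dict: "time_s": time; "joint_pos": joint angles; "joint_velocities": joint speeds; "effort": joint torques, N m; "tool_pos": TCP position; "orientation": TCP orientation; "contact_force": force on the tool from outside, world axes, zero at the start; "ft_torque": the same for the moment, N m; "width": opening from 0.0 (shut) to 1.0 (fully open); "finger_force": force on a finger pad.
Only numpy, scipy, OpenCV 4.12 (cv2) and the standard library are available. Lean on these libraries where they do the work, as an engineer would, in place of code of your own. Each camera call takes 0.05 s, during which the arm holds its last target. There are 200 camera calls.

### The job

One of the three dark clips on the wooden rack has a tired spring. Feel which one by tugging the boards gently towards you until one slips (a good clip holds against 8 N, and a board in a good clip must stay where it is); then draw that board out and push it, nose first and upright, fully home in the red spare clip without ramming it. Let go, leave the other two boards clamped where they were, and do not upset the paint jars that stand behind the clips.

Things in the scene. Friction and masses are not known exactly. Their poses are not given: they have to be found in the camera images.
- rack: fixed wooden slab, 190 (x) x 270 (y) x 20 mm high; origin at the middle of its underside, +x the way boards point into their clips. On its top stand three look-alike dark steel spring clips at y = +85, 0, -85 mm (jaws at x = 0), open to -x, 50 mm tall, built like the red one. Two are good: they slip only at 11 to 18 N. One, any of them, is tired: its board slides at 1.5 to 6 N.
- spare: fixed wooden block, 190 (x) x 110 (y) x 20 mm high, carrying the empty red spring clip; origin at the middle of its underside, +x the way a board goes in. A board fully home has its nose against the stop: its origin is then at x = -29 mm, y = 0, z = +20 mm here, axes aligned.
- spare_jaws (a point): point midway between the red clip's jaws, on the block's top (20 mm above spare, x = y = 0); axes as spare. Two upright sprung jaws with round beads (r 5 mm) stand here, 12 to 48 mm above the top, 7 mm apart when empty, about 4.5 N each; their mouth flares to about 18 mm wide at x = -16 mm. Wedging a board in takes 8 to 22 N, 5 to 13 N once past the beads.
- spare_stop (a point): centre of the lower edge of the rigid back stop's face, 26 mm beyond the jaws, on the block's top; the push force rises by several N within 2 to 3 mm when a board's nose meets it
- board_pink: loose sample board on edge, painted pink with a dotted motif, 107 long (x) x 8 thick (y) x 60 high (z), about 60 g; origin at the middle of its lower edge, +x towards its rounded nose (x = +55 mm; square end at -53). Starts in the rack's clip at y = +85 mm, nose about 1.5 mm short of the clip's stop, lower edge on the rack's top.
- board_green: loose sample board on edge, painted olive green with a dotted motif, 107 long (x) x 8 thick (y) x 60 high (z), about 60 g; origin at the middle of its lower edge, +x towards its rounded nose (x = +55 mm; square end at -53). Starts in the rack's clip at y = 0, nose about 1.5 mm short of the clip's stop, lower edge on the rack's top.
- board_blue: loose sample board on edge, painted turquoise with a dotted motif, 107 long (x) x 8 thick (y) x 60 high (z), about 60 g; origin at the middle of its lower edge, +x towards its rounded nose (x = +55 mm; square end at -53). Starts in the rack's clip at y = -85 mm, nose about 1.5 mm short of the clip's stop, lower edge on the rack's top.
- jar_rack: loose small green paint jar with white cap, 32 dia x 50 high, standing on the rack's deck behind the clips; origin at the centre of its base
- jar_spare: loose small pink paint jar with white cap, 32 dia x 50 high, standing on the spare block's deck behind the red clip; origin at the centre of its base
There are look-alikes about, which are no part of the job. Leave any orange look-alike of the board_blue alone. Of the things like the board_green, leave any that is orange; of the rest the larger one is meant.

How it is judged:
By the outcome, as a careful person would: the job done as asked, in the order asked, and still so for the second after the job is handed in, with the robot touching nothing.
It also fails if it takes over 72 s, if anything falls off the work surface, if the arm or the gripper's body presses on something with over 40 N, if the wrist force passes 120 N, or if a joint passes its speed limit or range.

## Working session

There is one attempt and no reset: what is moved stays moved. The work goes in short steps, Python scripts to look and compute and a tool call to move; the robot and the scene stay as the last step left them, time stands still between calls to the robot, and variables do not carry over. Pictures are saved under pics/ and viewed, at most 10 in all, crops included, and the job is handed in when it is done.

Besides the shell and the picture viewer there is one more tool, called after "Emit:" in YAML: its name, and indented under it one key for each argument. arm_command: Moves the arm, as the interface text tells. Its arguments: {"type":"object","properties":{"rows":{"type":"array"},"hand":{"type":"number"}},"required":["rows"]}

```bash
mkdir -p pics; ls
python3 - <<'E'
from plant import env
import cv2,numpy as np
print(env.hold_point_z, env.read_state())
ims=[]
for n in("scene","top"):
    p,d=env.read_camera(n); cv2.imwrite(f"pics/{n}0.png",p); np.savez(f"{n}0.npz",p=p,d=d,**env.get_calibration(n)); print(n,env.get_calibration(n))
E
```

```text
pics
18.700000000000003 {'time_s': 0.0, 'joint_pos': array([1.10963991e+00, 3.78095187e-01, 7.96375377e-02, 1.27437798e+00,
       1.60224805e-05, 1.46046836e+00]), 'joint_velocities': array([ 0.00102764,  0.00238567, -0.0010552 ,  0.00028353,  0.00204618,
       -0.00172059]), 'effort': array([-3.81277086e-04, -4.63607597e+01,  2.69874215e+01,  2.09219148e-02,
       -3.51702938e-04,  3.56148753e-06]), 'tool_pos': array([197.33115209, 539.39605498, 230.34702564]), 'orientation': array([-5.48155018e-01, -3.09280021e+00,  3.06577792e-03]), 'contact_force': array([-0.73423185, -0.07521852,  0.05335678]), 'ft_torque': array([-0.04431669,  0.02854079,  0.03947901]), 'finger_force': 0.0, 'width': 0.9965045461137375}
scene {'fx': 444.6971863711513, 'fy': 444.6971863711513, 'cx': 277.9027863962869, 'cy': 213.47897803087616, 'R': array([[-0.46614786,  0.88469011,  0.00543895],
       [ 0.57600819,  0.3081565 , -0.75713548],
       [-0.67150632, -0.34980421, -0.65323524]]), 't': array([ 325.12739182, -239.72800925, 1434.44781166])}
top {'fx': 394.0573865629796, 'fy': 394.0573865629796, 'cx': 279.11760128934736, 'cy': 209.78155023372454, 'R': array([[-1.48525499e-02, -9.99889673e-01, -2.08067005e-04],
       [-9.97324430e-01,  1.48293409e-02, -7.15826178e-02],
       [ 7.15778058e-02, -8.55674096e-04, -9.97434652e-01]]), 't': array([-58.25637238, 527.11360829, 815.22060437])}
```

View pics/scene0.png

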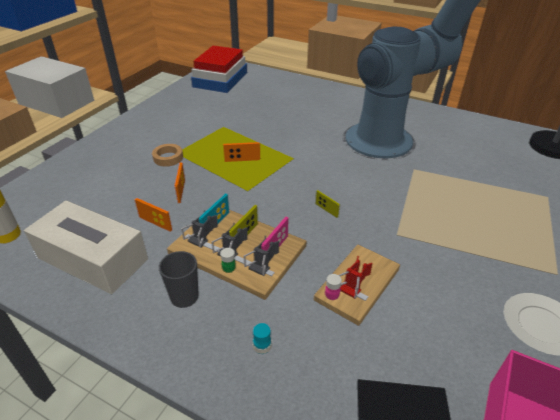

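View pics/top0.png

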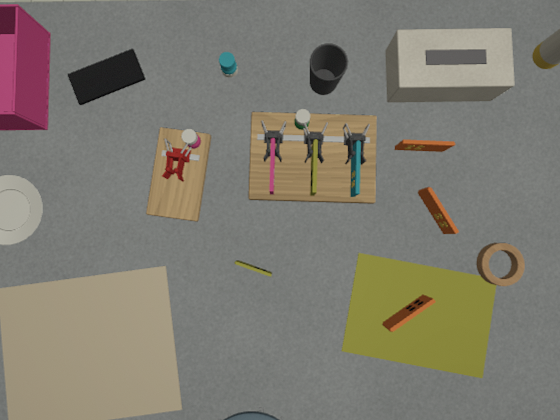

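The rack, with pink, green and blue boards from left to right, is at about (313,157) in the top view. The spare block is at (180,174), with the red clip at (176,162). The jars are at (303,118) and (191,138). The small loose olive board at (254,268) and the orange boards are decoys.

```bash
cat > h.py <<'E'
import numpy as np,cv2
def rays(K,uv,z):
    uv=np.atleast_2d(uv).astype(float); R,t=K['R'],K['t']
    C=-R.T@t; d=np.c_[(uv[:,0]-K['cx'])/K['fx'],(uv[:,1]-K['cy'])/K['fy'],np.ones(len(uv))]@R
    return C+d*((z-C[2])/d[:,2])[:,None]
def cloud(K,d):
    v,u=np.indices(d.shape); c=np.stack([(u-K['cx'])/K['fx']*d,(v-K['cy'])/K['fy']*d,d],-1)
    return (c-K['t'])@K['R']
def rect(pts):
    c,s,a=cv2.minAreaRect(pts[:,:2].astype(np.float32)); return np.round(c,1),np.round(s,1),round(a,2)
E
python3 - <<'E'
from h import *
K=np.load("top0.npz"); p,d=K['p'],K['d']; K={k:K[k] for k in K.files}
W=cloud(K,d); hsv=cv2.cvtColor(p,cv2.COLOR_BGR2HSV); H,S,V=cv2.split(hsv)
z=W[...,2]
print("table z",np.median(z[300:400,200:330]))
roi=np.zeros(H.shape,bool)
def box(x0,y0,x1,y1):
    m=np.zeros(H.shape,bool); m[y0:y1,x0:x1]=1; return m
for n,b in(("rack",box(240,105,385,210)),("spare",box(140,120,215,225))):
    m=b&(z>14)&(z<26)&(H>8)&(H<25)&(S>70)
    m=cv2.morphologyEx(m.astype(np.uint8),cv2.MORPH_OPEN,np.ones((3,3)))
    v,u=np.nonzero(m); P=rays(K,np.c_[u,v],20); print(n,len(u),np.median(z[m>0]),rect(P))
for n,b in(("pink",box(262,135,282,200)),("green",box(305,135,324,200)),("blue",box(346,135,370,200))):
    m=b&(S>90)&(z>66)&(z<95); 
    hh=H[m]; print(n,m.sum(),np.median(hh),np.median(z[m]),)
    m&=abs(H.astype(int)-np.median(hh))<12
    v,u=np.nonzero(m); print(rect(rays(K,np.c_[u,v],80)), rect(W[m]))
for n,b in(("jr",box(290,105,315,132)),("js",box(180,125,205,150))):
    m=b&(S<60)&(V>140)&(z>50); v,u=np.nonzero(m); print(n,m.sum(),rays(K,np.c_[u,v],70).mean(0))
m=box(155,140,195,190)&((H<8)|(H>172))&(S>130); v,u=np.nonzero(m); print("red",m.sum(),rect(rays(K,np.c_[u,v],68)),np.percentile(z[m],[10,50,90]))
E
```

```text
table z 0.5996120828760633
rack 7873 21.148755120921322 (array([ 638.6, -139.1]), array([268.6, 189. ]), 87.4)
spare 3509 21.174875158315672 (array([606.8, 146.9]), array([110.8, 188.8]), 81.31)
pink 220 167.0 81.17912852733397
(array([612. , -53.3]), array([  7.9, 106. ]), 89.2) (array([612.9, -53.2]), array([  8.2, 106.3]), 89.21)
green 255 29.0 81.03071801806196
(array([ 608.7, -143.2]), array([ 21.8, 106. ]), 88.81) (array([ 609.1, -144.3]), array([ 22.5, 106.7]), 88.86)
blue 276 92.0 80.60532198996788
(array([ 605.6, -220.2]), array([ 13.9, 106. ]), 88.31) (array([ 605.7, -221.1]), array([ 12.4, 106.7]), 88.23)
jr 172 [ 711.50629175 -116.76678726   70.        ]
js 179 [673.89961877 113.91605286  70.        ]
red 468 (array([618.4, 140.5]), array([46.7, 63.3]), 78.88) [27.75070804 60.96158409 72.94111828]
```

Emit:
arm_command:
  rows:
    - {"yaw":-0.154}
    - {"yaw":-0.153}
    - {"x":-0.0346,"y":-0.0479}
    - {"x":-0.0346,"y":-0.0479}
    - {"x":-0.0346,"y":-0.0479}
    - {"x":-0.0346,"y":-0.0479}
    - {"x":-0.0346,"y":-0.0479}
    - {"x":-0.0346,"y":-0.0479}
    - {"x":-0.0346,"y":-0.0479}
    - {"x":-0.0346,"y":-0.0479}
  hand: 0.04

```text
invalid input at $.rows[0]: expected keys x, y, z, yaw
```

Emit:
arm_command:
  rows:
    - {"x":-0.0346,"y":-0.0479}
    - {"x":-0.0346,"y":-0.0479}
    - {"x":-0.0346,"y":-0.0479}
    - {"x":-0.0346,"y":-0.0479}
    - {"z":0.03}
    - {"z":0.03}
    - {}
    - {}
    - {}
    - {}

```text
invalid input at $.rows[0]: expected keys x, y, z, yaw
```

```bash
cat > look.py <<'E'
from plant import env
from h import *
import sys
from scipy.spatial.transform import Rotation as Ro
s=env.read_state(); R=Ro.from_rotvec(s['orientation']).as_matrix()
print(s['time_s'],s['tool_pos'].round(1),"yaw of y",np.degrees(np.arctan2(R[1,1],R[0,1])).round(2),"tilt",R[:,2].round(3),"F",s['contact_force'].round(2),s['width'].round(3))
if len(sys.argv)>1:
    K=env.get_calibration("wrist"); p,d=env.read_camera("wrist"); n=sys.argv[1]
    cv2.imwrite(f"pics/{n}.png",p); np.savez(f"{n}.npz",p=p,d=d,**K)
E
python3 look.py w1
```

```text
Traceback (most recent call last):
  File "look.py", line 6, in <module>
    print(s['time_s'],s['tool_pos'].round(1),"yaw of y",np.degrees(np.arctan2(R[1,1],R[0,1])).round(2),"tilt",R[:,2].round(3),"F",s['contact_force'].round(2),s['width'].round(3))
                                                                                                                                                              ^^^^^^^^^^^^^^^^
AttributeError: 'float' object has no attribute 'round'
```

All keys are required in each row.

Emit:
arm_command:
  rows:
    - {"x":0,"y":0,"z":0,"yaw":-0.154}
    - {"x":0,"y":0,"z":0,"yaw":-0.153}
    - {"x":-0.0346,"y":-0.0479,"z":0,"yaw":0}
    - {"x":-0.0346,"y":-0.0479,"z":0,"yaw":0}
    - {"x":-0.0346,"y":-0.0479,"z":0,"yaw":0}
    - {"x":-0.0346,"y":-0.0479,"z":0,"yaw":0}
    - {"x":-0.0346,"y":-0.0479,"z":0,"yaw":0}
    - {"x":-0.0346,"y":-0.0479,"z":0,"yaw":0}
    - {"x":-0.0346,"y":-0.0479,"z":0,"yaw":0}
    - {"x":-0.0346,"y":-0.0479,"z":0,"yaw":0}
  hand: 0.04

```text
time_s: 1.35
tool_pos: [457.9, 143.3, 231.1]
orientation: [-0.069, -3.141, -0.0]
contact_force: [0.7, 1.4, -0.2]
width: 0.47
finger_force: 0.0
```

Emit:
arm_command:
  rows:
    - {"x":-0.0346,"y":-0.0479,"z":0,"yaw":0}
    - {"x":-0.0346,"y":-0.0479,"z":0,"yaw":0}
    - {"x":-0.0346,"y":-0.0479,"z":0,"yaw":0}
    - {"x":-0.0346,"y":-0.0479,"z":0,"yaw":0}
    - {"x":0,"y":0,"z":0.03,"yaw":0}
    - {"x":0,"y":0,"z":0.03,"yaw":0}
    - {"x":0,"y":0,"z":0,"yaw":0}
    - {"x":0,"y":0,"z":0,"yaw":0}
    - {"x":0,"y":0,"z":0,"yaw":0}
    - {"x":0,"y":0,"z":0,"yaw":0}

```text
time_s: 2.6
tool_pos: [588.0, -52.4, 172.6]
orientation: [0.068, 3.139, -0.0]
contact_force: [-0.3, -0.7, 0.5]
width: 0.467
finger_force: 0.0
```

```bash
sed -i "s/s\['width'\].round(3)/round(s['width'],3)/" look.py; python3 look.py w1
```

```text
2.6 [588.  -52.4 172.6] yaw of y 87.51 tilt [ 0.002 -0.    -1.   ] F [-0.31 -0.72  0.52] 0.467
```

View pics/w1.png

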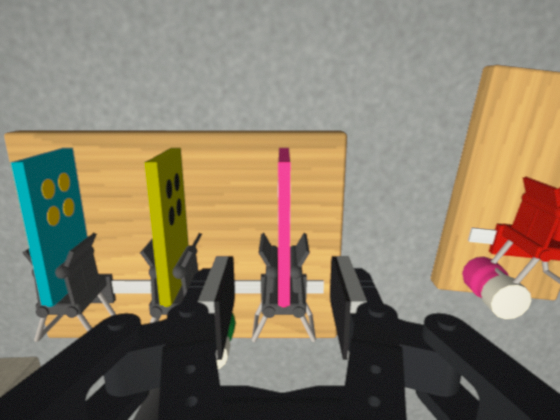

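The pink board's top edge (columns 278–290, rows 150–305) is aligned and centred between the fingers (columns 225–340). I'll measure all three top edges from this picture.

Run:
```python
from h import *
K=np.load("w1.npz"); K={k:K[k] for k in K.files}; p,d=K['p'],K['d']
W=cloud(K,d); H,S,V=cv2.split(cv2.cvtColor(p,cv2.COLOR_BGR2HSV)); z=W[...,2]
for n,h in(("pink",167),("green",29),("blue",92)):
    m=(abs(H.astype(int)-h)<9)&(S>90)&(z>77)&(z<90)
    m[330:]=0
    m=cv2.morphologyEx(m.astype(np.uint8),cv2.MORPH_OPEN,np.ones((3,3)))>0
    Q=W[m]
    if len(Q)<20: print(n,len(Q),z[(abs(H.astype(int)-h)<9)&(S>90)].max()); continue
    print(n,len(Q),np.median(Q[:,2]).round(1),rect(Q),Q[:,0].min().round(1),Q[:,0].max().round(1))
    for a in(560,575,590,605):
        q=Q[abs(Q[:,0]-a)<4]; 
        if len(q): print(a,np.percentile(q[:,1],[3,50,97]).round(1))
```

```text
pink 1647 80.1 (array([610.5, -52.6]), array([  7.6, 106.2]), 87.4) 557.4 663.6
560 [-54.2 -50.4 -47.1]
575 [-54.8 -51.4 -47.6]
590 [-55.5 -51.6 -48.2]
605 [-55.6 -52.1 -48.7]
green 1888 79.9 (array([ 606.8, -137.7]), array([  9. , 106.5]), 87.46) 553.6 660.0
560 [-139.6 -135.4 -131.6]
575 [-140.2 -135.9 -132.2]
590 [-140.8 -136.6 -132.8]
605 [-141.5 -137.  -133.5]
blue 2036 79.8 (array([ 602.9, -222.3]), array([  9.8, 105.8]), 87.25) 550.2 655.9
560 [-224.2 -219.8 -216.4]
575 [-224.8 -220.2 -216.8]
590 [-225.5 -221.  -217.7]
605 [-225.9 -221.5 -218.4]
```

Emit:
arm_command:
  rows:
    - {"x":0,"y":0,"z":0.03,"yaw":0}
    - {"x":0,"y":0,"z":0.03,"yaw":0}
    - {"x":0,"y":0,"z":0.03,"yaw":0}
    - {"x":0,"y":0,"z":0.03,"yaw":0}
    - {"x":0,"y":0,"z":0.02,"yaw":0}
    - {"x":0,"y":0,"z":0,"yaw":0}
    - {"x":0,"y":0,"z":0,"yaw":0}
    - {"x":0,"y":0,"z":0,"yaw":0}
    - {"x":0,"y":0,"z":0,"yaw":0}
    - {"x":0,"y":0,"z":0,"yaw":0}

```text
time_s: 3.9
tool_pos: [587.6, -52.5, 31.8]
orientation: [0.069, 3.14, -0.0]
contact_force: [-0.9, 0.6, -0.3]
width: 0.469
finger_force: 0.0
```

Emit:
arm_command:
  rows:
    - {"x":0,"y":0,"z":0,"yaw":0}
    - {"x":0,"y":0,"z":0,"yaw":0}
    - {"x":0,"y":0,"z":0,"yaw":0}
    - {"x":0,"y":0,"z":0,"yaw":0}
    - {"x":0,"y":0,"z":0,"yaw":0}
    - {"x":0,"y":0,"z":0,"yaw":0}
    - {"x":0,"y":0,"z":0,"yaw":0}
    - {"x":0,"y":0,"z":0,"yaw":0}
    - {"x":0,"y":0,"z":0,"yaw":0}
    - {"x":0,"y":0,"z":0,"yaw":0}
  hand: 0

```text
time_s: 5.15
tool_pos: [587.2, -52.2, 31.4]
orientation: [-0.069, -3.141, -0.001]
contact_force: [-2.2, 2.2, 4.9]
width: 0.084
finger_force: 59.2
```

Emit:
arm_command:
  rows:
    - {"x":0.0002,"y":0,"z":0,"yaw":0}
    - {"x":0.0002,"y":0,"z":0,"yaw":0}
    - {"x":0.0002,"y":0,"z":0,"yaw":0}
    - {"x":0,"y":0,"z":0,"yaw":0}
    - {"x":0,"y":0,"z":0,"yaw":0}
    - {"x":0,"y":0,"z":0,"yaw":0}
    - {"x":0,"y":0,"z":0,"yaw":0}
    - {"x":0,"y":0,"z":0,"yaw":0}
    - {"x":0,"y":0,"z":0,"yaw":0}
    - {"x":0,"y":0,"z":0,"yaw":0}

```text
time_s: 6.4
tool_pos: [587.2, -52.3, 31.4]
orientation: [0.069, 3.14, 0.0]
contact_force: [3.7, 4.4, 1.6]
width: 0.085
finger_force: 58.8
```

Emit:
arm_command:
  rows:
    - {"x":0.0002,"y":0,"z":0,"yaw":0}
    - {"x":0,"y":0,"z":0,"yaw":0}
    - {"x":0.0001,"y":0,"z":0,"yaw":0}
    - {"x":0,"y":0,"z":0,"yaw":0}
    - {"x":0,"y":0,"z":0,"yaw":0}
    - {"x":0,"y":0,"z":0,"yaw":0}
    - {"x":0,"y":0,"z":0,"yaw":0}
    - {"x":0,"y":0,"z":0,"yaw":0}
    - {"x":0,"y":0,"z":0,"yaw":0}
    - {"x":0,"y":0,"z":0,"yaw":0}

```text
time_s: 7.65
tool_pos: [587.1, -52.4, 31.4]
orientation: [0.068, 3.139, 0.0]
contact_force: [4.9, 4.0, 1.1]
width: 0.086
finger_force: 58.7
```

```bash
python3 look.py
```

```text
7.65 [587.1 -52.4  31.4] yaw of y 87.5 tilt [ 0.001  0.    -1.   ] F [4.86 3.97 1.05] 0.086
```

Emit:
arm_command:
  rows:
    - {"x":0.0002,"y":0,"z":0,"yaw":0}
    - {"x":0,"y":0,"z":0,"yaw":0}
    - {"x":0.0001,"y":0,"z":0,"yaw":0}
    - {"x":0,"y":0,"z":0,"yaw":0}
    - {"x":0,"y":0,"z":0,"yaw":0}
    - {"x":0,"y":0,"z":0,"yaw":0}
    - {"x":0,"y":0,"z":0,"yaw":0}
    - {"x":0,"y":0,"z":0,"yaw":0}
    - {"x":0,"y":0,"z":0,"yaw":0}
    - {"x":0,"y":0,"z":0,"yaw":0}

```text
time_s: 8.9
tool_pos: [587.1, -52.4, 31.4]
orientation: [0.068, 3.139, 0.0]
contact_force: [5.5, 3.3, 0.5]
width: 0.082
finger_force: 58.7
```

Emit:
arm_command:
  rows:
    - {"x":0.0002,"y":0,"z":0,"yaw":0}
    - {"x":0,"y":0,"z":0,"yaw":0}
    - {"x":0.0002,"y":0,"z":0,"yaw":0}
    - {"x":0,"y":0,"z":0,"yaw":0}
    - {"x":0,"y":0,"z":0,"yaw":0}
    - {"x":0,"y":0,"z":0,"yaw":0}
    - {"x":0,"y":0,"z":0,"yaw":0}
    - {"x":0,"y":0,"z":0,"yaw":0}
    - {"x":0,"y":0,"z":0,"yaw":0}
    - {"x":0,"y":0,"z":0,"yaw":0}

```text
time_s: 10.15
tool_pos: [587.2, -52.4, 31.4]
orientation: [0.068, 3.138, 0.0]
contact_force: [6.6, 3.3, -0.9]
width: 0.083
finger_force: 58.6
```

Emit:
arm_command:
  rows:
    - {"x":-0.0008,"y":0,"z":0,"yaw":0}
    - {"x":-0.0008,"y":0,"z":0,"yaw":0}
    - {"x":0,"y":0,"z":0,"yaw":0}
    - {"x":0,"y":0,"z":0,"yaw":0}
    - {"x":0,"y":0,"z":0,"yaw":0}
    - {"x":0,"y":0,"z":0,"yaw":0}
    - {"x":0,"y":0,"z":0,"yaw":0}
    - {"x":0,"y":0,"z":0,"yaw":0}
    - {"x":0,"y":0,"z":0,"yaw":0}
    - {"x":0,"y":0,"z":0,"yaw":0}

```text
time_s: 11.4
tool_pos: [587.1, -52.4, 31.4]
orientation: [-0.069, -3.141, -0.0]
contact_force: [0.4, 3.0, 4.5]
width: 0.092
finger_force: 59.3
```

Emit:
arm_command:
  rows:
    - {"x":0,"y":0,"z":0,"yaw":0}
    - {"x":0,"y":0,"z":0,"yaw":0}
    - {"x":0,"y":0,"z":0,"yaw":0}
    - {"x":0,"y":0,"z":0,"yaw":0}
    - {"x":0,"y":0,"z":-0.035,"yaw":0}
    - {"x":0,"y":0,"z":-0.035,"yaw":0}
    - {"x":0,"y":0,"z":0,"yaw":0}
    - {"x":0,"y":-0.0425,"z":0,"yaw":0}
    - {"x":0,"y":-0.0425,"z":0,"yaw":0}
    - {"x":0,"y":0,"z":0,"yaw":0}
  hand: 0.04

```text
time_s: 12.65
tool_pos: [582.9, -139.9, 100.3]
orientation: [-0.075, -3.14, 0.001]
contact_force: [-0.5, 1.2, -0.6]
width: 0.464
finger_force: 0.0
```

```bash
python3 look.py
```

```text
12.65 [ 582.9 -139.9  100.3] yaw of y 87.26 tilt [-0.001 -0.    -1.   ] F [-0.51  1.24 -0.6 ] 0.464
```

Emit:
arm_command:
  rows:
    - {"x":0,"y":0,"z":0.035,"yaw":0}
    - {"x":0,"y":0,"z":0.035,"yaw":0}
    - {"x":0,"y":0,"z":0,"yaw":0}
    - {"x":0,"y":0,"z":0,"yaw":0}
    - {"x":0,"y":0,"z":0,"yaw":0}
    - {"x":0,"y":0,"z":0,"yaw":0}
    - {"x":0,"y":0,"z":0,"yaw":0}
    - {"x":0,"y":0,"z":0,"yaw":0}
    - {"x":0,"y":0,"z":0,"yaw":0}
    - {"x":0,"y":0,"z":0,"yaw":0}

```text
time_s: 13.9
tool_pos: [583.5, -137.3, 31.2]
orientation: [-0.069, -3.141, -0.0]
contact_force: [0.6, -0.3, 0.8]
width: 0.467
finger_force: 0.0
```

Emit:
arm_command:
  rows:
    - {"x":0,"y":0.0007,"z":0,"yaw":0}
    - {"x":0,"y":0,"z":0,"yaw":0}
    - {"x":0,"y":0,"z":0,"yaw":0}
    - {"x":0,"y":0,"z":0,"yaw":0}
    - {"x":0,"y":0,"z":0,"yaw":0}
    - {"x":0,"y":0,"z":0,"yaw":0}
    - {"x":0,"y":0,"z":0,"yaw":0}
    - {"x":0,"y":0,"z":0,"yaw":0}
    - {"x":0,"y":0,"z":0,"yaw":0}
    - {"x":0,"y":0,"z":0,"yaw":0}
  hand: 0

```text
time_s: 15.15
tool_pos: [583.6, -136.5, 31.3]
orientation: [0.069, 3.141, 0.0]
contact_force: [-1.0, 1.0, 2.2]
width: 0.091
finger_force: 58.8
```

Emit:
arm_command:
  rows:
    - {"x":0.0003,"y":0,"z":0,"yaw":0}
    - {"x":0,"y":0,"z":0,"yaw":0}
    - {"x":0.0003,"y":0,"z":0,"yaw":0}
    - {"x":0,"y":0,"z":0,"yaw":0}
    - {"x":0,"y":0,"z":0,"yaw":0}
    - {"x":0.0002,"y":0,"z":0,"yaw":0}
    - {"x":0,"y":0,"z":0,"yaw":0}
    - {"x":0,"y":0,"z":0,"yaw":0}
    - {"x":0,"y":0,"z":0,"yaw":0}
    - {"x":0,"y":0,"z":0,"yaw":0}

```text
time_s: 16.4
tool_pos: [582.9, -136.6, 31.4]
orientation: [0.069, 3.141, -0.0]
contact_force: [2.9, 0.3, -0.4]
width: 0.086
finger_force: 58.5
```

Emit:
arm_command:
  rows:
    - {"x":0.0002,"y":0,"z":0,"yaw":0}
    - {"x":0,"y":0,"z":0,"yaw":0}
    - {"x":0.0002,"y":0,"z":0,"yaw":0}
    - {"x":0,"y":0,"z":0,"yaw":0}
    - {"x":0,"y":0,"z":0,"yaw":0}
    - {"x":0,"y":0,"z":0,"yaw":0}
    - {"x":0,"y":0,"z":0,"yaw":0}
    - {"x":0,"y":0,"z":0,"yaw":0}
    - {"x":0,"y":0,"z":0,"yaw":0}
    - {"x":0,"y":0,"z":0,"yaw":0}

```text
time_s: 17.65
tool_pos: [582.4, -136.6, 31.3]
orientation: [0.069, 3.141, 0.0]
contact_force: [3.5, 0.4, 0.6]
width: 0.086
finger_force: 58.5
```

Green slid at about 3 N, moving the full 1.2 mm I commanded, so its clip is the tired one. Drawing it out.

Emit:
arm_command:
  rows:
    - {"x":0.003,"y":0,"z":0,"yaw":0}
    - {"x":0.004,"y":0,"z":0,"yaw":0}
    - {"x":0.004,"y":0,"z":0,"yaw":0}
    - {"x":0.004,"y":0,"z":0,"yaw":0}
    - {"x":0.004,"y":0,"z":0,"yaw":0}
    - {"x":0.004,"y":0,"z":0,"yaw":0}
    - {"x":0.004,"y":0,"z":0,"yaw":0}
    - {"x":0.004,"y":0,"z":0,"yaw":0}
    - {"x":0.004,"y":0,"z":0,"yaw":0}
    - {"x":0.004,"y":0,"z":0,"yaw":0}

```text
time_s: 18.9
tool_pos: [543.1, -134.9, 31.3]
orientation: [0.069, 3.141, 0.0]
contact_force: [2.6, 1.6, 2.6]
width: 0.084
finger_force: 58.9
```

Emit:
arm_command:
  rows:
    - {"x":0.006,"y":0,"z":0,"yaw":0}
    - {"x":0.008,"y":0,"z":0,"yaw":0}
    - {"x":0.008,"y":0,"z":0,"yaw":0}
    - {"x":0.008,"y":0,"z":0,"yaw":0}
    - {"x":0.01,"y":0,"z":0,"yaw":0}
    - {"x":0,"y":0,"z":-0.03,"yaw":0}
    - {"x":0,"y":0,"z":-0.03,"yaw":0}
    - {"x":0,"y":0,"z":-0.03,"yaw":0}
    - {"x":0,"y":0,"z":0,"yaw":0}
    - {"x":0,"y":0,"z":0,"yaw":0}

```text
time_s: 20.15
tool_pos: [501.9, -132.6, 119.9]
orientation: [-0.069, -3.138, -0.001]
contact_force: [0.7, 0.8, -1.5]
width: 0.084
finger_force: 58.5
```

```bash
python3 look.py w2
```

```text
20.15 [ 501.9 -132.6  119.9] yaw of y 87.49 tilt [-0.003  0.001 -1.   ] F [ 0.71  0.82 -1.53] 0.084
```

View pics/w2.png

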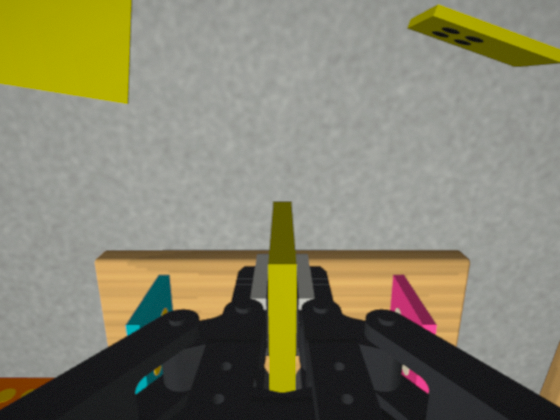

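The green board is held straight (columns 270–297, rows 205–390), with pink and blue still clamped. I'll carry it over to the spare clip.

Emit:
arm_command:
  rows:
    - {"x":0,"y":0,"z":0,"yaw":0.108}
    - {"x":0.0088,"y":0.0417,"z":0,"yaw":0}
    - {"x":0.0088,"y":0.0417,"z":0,"yaw":0}
    - {"x":0.0088,"y":0.0417,"z":0,"yaw":0}
    - {"x":0.0088,"y":0.0417,"z":0,"yaw":0}
    - {"x":0.0088,"y":0.0417,"z":0,"yaw":0}
    - {"x":0.0088,"y":0.0417,"z":0,"yaw":0}
    - {"x":0.0088,"y":0.0417,"z":0,"yaw":0}
    - {"x":0,"y":0,"z":0,"yaw":0}
    - {"x":0,"y":0,"z":0,"yaw":0}

```text
time_s: 21.45
tool_pos: [485.6, 164.2, 120.1]
orientation: [-0.238, -3.13, 0.002]
contact_force: [-0.1, -0.5, -0.0]
width: 0.085
finger_force: 58.7
```

```bash
python3 look.py w3
python3 - <<'E'
from h import *
from plant import env
p,d=env.read_camera("top"); K=env.get_calibration("top"); cv2.imwrite("pics/t3.png",p); np.savez("t3.npz",p=p,d=d,**K)
K=np.load("w3.npz"); K={k:K[k] for k in K.files}; p,d=K['p'],K['d']
W=cloud(K,d); H,S,V=cv2.split(cv2.cvtColor(p,cv2.COLOR_BGR2HSV)); z=W[...,2]
m=(abs(H.astype(int)-29)<9)&(S>90)&(z>150)&(z<190); Q=W[m]; print("board",m.sum(),np.median(Q[:,2]) if len(Q) else 0,rect(Q) if len(Q) else 0)
m=(H>8)&(H<25)&(S>70)&(z>14)&(z<26); Q=W[m]; Q=Q[(Q[:,1]>60)]; print("spare",len(Q),rect(Q))
E
python3 - <<'E'
import cv2,numpy as np
a=cv2.imread("pics/w3.png");b=cv2.imread("pics/t3.png")[100:230,130:330]
b=cv2.resize(b,(390,253));c=np.zeros((420,800,3),np.uint8);a=cv2.resize(a,(400,300));c[:300,:400]=a;c[:253,405:795]=b;cv2.imwrite("pics/c3.png",c)
E
```

```text
21.45 [485.6 164.2 120.1] yaw of y 81.32 tilt [-0.002 -0.001 -1.   ] F [-0.05 -0.5  -0.03] 0.085
board 4308 168.68906144287683 (array([479.2, 173.3]), array([27. , 45.1]), 81.78)
spare 5869 (array([559.3, 155.5]), array([109.7,  99.4]), 81.35)
```

View pics/c3.png

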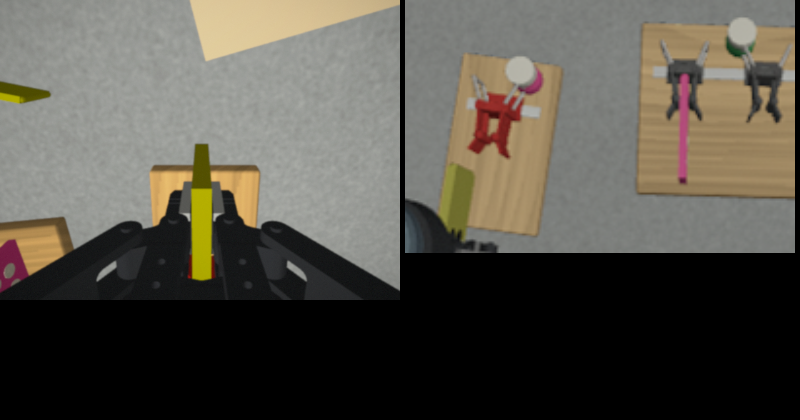

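The board (columns 192–212 in the left view) is in line with the spare block. The clip is clear and the jar is standing. A quick lateral check follows.

Run:
```python
from h import *
K=np.load("w3.npz"); K={k:K[k] for k in K.files}; p,d=K['p'],K['d']
W=cloud(K,d); H,S,V=cv2.split(cv2.cvtColor(p,cv2.COLOR_BGR2HSV)); z=W[...,2]
a=np.radians(-8.66); ex=np.array([np.cos(a),np.sin(a)]); ey=np.array([-ex[1],ex[0]]); T=np.array([485.6,164.2])
def rel(Q): return np.c_[(Q[:,:2]-T)@ex,(Q[:,:2]-T)@ey]
m=(abs(H.astype(int)-29)<9)&(S>90)&(V>120)&(z>160)&(z<180); m[:,:200]=0;m[:,360:]=0
Q=rel(W[m]); print("board",len(Q),np.percentile(Q,[1,50,99],axis=0).round(1))
m=(H>8)&(H<25)&(S>70)&(z>17)&(z<24)&(W[...,1]>60)
Q=rel(W[m])
for x in(40,60,80):
    q=Q[abs(Q[:,0]-x)<5]; 
    if len(q): print(x,np.percentile(q[:,1],[.5,99.5]).round(1), np.mean(np.percentile(q[:,1],[.5,99.5])).round(2))
print("block near end",np.percentile(Q[:,0],.5))
# top: board
```

```text
board 3431 [[-29.1  -4.4]
 [ -9.8  -0.4]
 [ 13.5   3.3]]
40 [-51.6  56.4] 2.4
60 [-51.8  56.6] 2.37
80 [-52.   57.2] 2.6
block near end 25.14490701795706
```

Emit:
arm_command:
  rows:
    - {"x":0,"y":0.0022,"z":0.03,"yaw":0}
    - {"x":0,"y":0,"z":0.03,"yaw":0}
    - {"x":0,"y":0,"z":0.015,"yaw":0}
    - {"x":0,"y":0,"z":0.0085,"yaw":0}
    - {"x":0,"y":0,"z":0.0045,"yaw":0}
    - {"x":-0.006,"y":0,"z":0,"yaw":0}
    - {"x":-0.006,"y":0,"z":0,"yaw":0}
    - {"x":-0.006,"y":0,"z":0,"yaw":0}
    - {"x":-0.002,"y":0,"z":0,"yaw":0}
    - {"x":0,"y":0,"z":0,"yaw":0}

```text
time_s: 22.8
tool_pos: [507.0, 163.9, 33.4]
orientation: [0.238, 3.132, 0.0]
contact_force: [-0.5, 0.4, -1.0]
width: 0.088
finger_force: 58.7
```

```bash
python3 look.py w4;  python3 - <<'E'
from plant import env
import cv2
p,d=env.read_camera("top");q,d=env.read_camera("scene")
a=cv2.resize(p[110:230,130:230],(400,480));b=cv2.resize(q[220:340,290:390],(400,480));cv2.imwrite("pics/c4.png",cv2.hconcat([a,b]))
E
```

```text
22.8 [507.  163.9  33.4] yaw of y 81.3 tilt [ 0.  0. -1.] F [-0.49  0.36 -0.95] 0.088
```

View pics/c4.png

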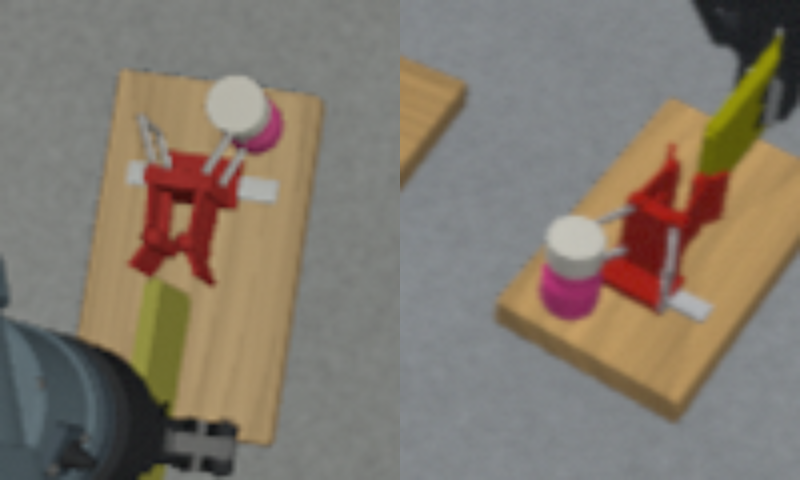

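The nose (167,285 in the left crop) is centred on the mouth (145–207) once perspective is allowed for, and the board is upright. I'll lower it 1.2 mm and push in slowly.

Emit:
arm_command:
  rows:
    - {"x":0,"y":0,"z":0.0012,"yaw":0}
    - {"x":-0.003,"y":0,"z":0,"yaw":0}
    - {"x":-0.003,"y":0,"z":0,"yaw":0}
    - {"x":-0.003,"y":0,"z":0,"yaw":0}
    - {"x":-0.003,"y":0,"z":0,"yaw":0}
    - {"x":-0.003,"y":0,"z":0,"yaw":0}
    - {"x":-0.002,"y":0,"z":0,"yaw":0}
    - {"x":-0.002,"y":0,"z":0,"yaw":0}
    - {"x":-0.002,"y":0,"z":0,"yaw":0}
    - {"x":0,"y":0,"z":0,"yaw":0}

```text
time_s: 24.2
tool_pos: [527.7, 160.7, 32.1]
orientation: [0.238, 3.132, 0.0]
contact_force: [-0.3, -0.4, -0.9]
width: 0.084
finger_force: 58.7
```

Emit:
arm_command:
  rows:
    - {"x":-0.002,"y":0,"z":0,"yaw":0}
    - {"x":-0.002,"y":0,"z":0,"yaw":0}
    - {"x":-0.001,"y":0,"z":0,"yaw":0}
    - {"x":0,"y":0,"z":0,"yaw":0}
    - {"x":0,"y":0,"z":0,"yaw":0}
    - {"x":0,"y":0,"z":0,"yaw":0}
    - {"x":0,"y":0,"z":0,"yaw":0}
    - {"x":0,"y":0,"z":0,"yaw":0}
    - {"x":0,"y":0,"z":0,"yaw":0}
    - {"x":0,"y":0,"z":0,"yaw":0}

```text
time_s: 25.45
tool_pos: [529.2, 160.4, 31.5]
orientation: [-0.236, -3.127, -0.001]
contact_force: [-7.3, 2.0, 4.3]
width: 0.09
finger_force: 59.4
```

Emit:
arm_command:
  rows:
    - {"x":-0.001,"y":0,"z":0,"yaw":0}
    - {"x":-0.001,"y":0,"z":0,"yaw":0}
    - {"x":-0.001,"y":0,"z":0,"yaw":0}
    - {"x":-0.001,"y":0,"z":0,"yaw":0}
    - {"x":-0.001,"y":0,"z":0,"yaw":0}
    - {"x":-0.001,"y":0,"z":0,"yaw":0}
    - {"x":0,"y":0,"z":0,"yaw":0}
    - {"x":0,"y":0,"z":0,"yaw":0}
    - {"x":0,"y":0,"z":0,"yaw":0}
    - {"x":0,"y":0,"z":0,"yaw":0}

```text
time_s: 26.7
tool_pos: [534.6, 159.4, 31.6]
orientation: [-0.236, -3.126, -0.0]
contact_force: [-8.1, 1.7, 5.2]
width: 0.089
finger_force: 59.6
```

Emit:
arm_command:
  rows:
    - {"x":-0.001,"y":0,"z":0,"yaw":0}
    - {"x":-0.001,"y":0,"z":0,"yaw":0}
    - {"x":-0.001,"y":0,"z":0,"yaw":0}
    - {"x":-0.001,"y":0,"z":0,"yaw":0}
    - {"x":-0.001,"y":0,"z":0,"yaw":0}
    - {"x":0,"y":0,"z":0,"yaw":0}
    - {"x":0,"y":0,"z":0,"yaw":0}
    - {"x":0,"y":0,"z":0,"yaw":0}
    - {"x":0,"y":0,"z":0,"yaw":0}
    - {"x":0,"y":0,"z":0,"yaw":0}

```text
time_s: 27.95
tool_pos: [539.6, 158.7, 31.5]
orientation: [-0.236, -3.126, -0.0]
contact_force: [-9.5, 2.3, 4.9]
width: 0.083
finger_force: 59.6
```

Emit:
arm_command:
  rows:
    - {"x":-0.001,"y":0,"z":-0.0003,"yaw":0}
    - {"x":-0.001,"y":0,"z":0,"yaw":0}
    - {"x":-0.001,"y":0,"z":0,"yaw":0}
    - {"x":-0.001,"y":0,"z":0,"yaw":0}
    - {"x":-0.001,"y":0,"z":0,"yaw":0}
    - {"x":-0.001,"y":0,"z":0,"yaw":0}
    - {"x":-0.001,"y":0,"z":0,"yaw":0}
    - {"x":-0.001,"y":0,"z":0,"yaw":0}
    - {"x":0,"y":0,"z":0,"yaw":0}
    - {"x":0,"y":0,"z":0,"yaw":0}

```text
time_s: 29.2
tool_pos: [547.7, 157.4, 31.6]
orientation: [-0.237, -3.126, -0.0]
contact_force: [-6.7, 2.2, 3.4]
width: 0.086
finger_force: 59.4
```

Emit:
arm_command:
  rows:
    - {"x":-0.001,"y":0,"z":0,"yaw":0}
    - {"x":-0.001,"y":0,"z":0,"yaw":0}
    - {"x":0,"y":0,"z":0,"yaw":0}
    - {"x":0,"y":0,"z":0,"yaw":0}
    - {"x":0,"y":0,"z":0,"yaw":0}
    - {"x":0,"y":0,"z":0,"yaw":0}
    - {"x":0,"y":0,"z":0,"yaw":0}
    - {"x":0,"y":0,"z":0,"yaw":0}
    - {"x":0,"y":0,"z":0,"yaw":0}
    - {"x":0,"y":0,"z":0,"yaw":0}

```text
time_s: 30.45
tool_pos: [549.7, 157.1, 31.6]
orientation: [-0.237, -3.126, -0.0]
contact_force: [-7.2, 0.9, 3.5]
width: 0.084
finger_force: 59.4
```

Emit:
arm_command:
  rows:
    - {"x":-0.0005,"y":0,"z":0,"yaw":0}
    - {"x":-0.0005,"y":0,"z":0,"yaw":0}
    - {"x":-0.0005,"y":0,"z":0,"yaw":0}
    - {"x":-0.0005,"y":0,"z":0,"yaw":0}
    - {"x":0,"y":0,"z":0,"yaw":0}
    - {"x":0,"y":0,"z":0,"yaw":0}
    - {"x":0,"y":0,"z":0,"yaw":0}
    - {"x":0,"y":0,"z":0,"yaw":0}
    - {"x":0,"y":0,"z":0,"yaw":0}
    - {"x":0,"y":0,"z":0,"yaw":0}

```text
time_s: 31.7
tool_pos: [551.4, 156.8, 31.6]
orientation: [-0.236, -3.126, -0.0]
contact_force: [-8.5, 1.4, 4.1]
width: 0.089
finger_force: 59.4
```

Emit:
arm_command:
  rows:
    - {"x":-0.0005,"y":0,"z":0,"yaw":0}
    - {"x":-0.0005,"y":0,"z":0,"yaw":0}
    - {"x":0,"y":0,"z":0,"yaw":0}
    - {"x":0,"y":0,"z":0,"yaw":0}
    - {"x":0,"y":0,"z":0,"yaw":0}
    - {"x":0,"y":0,"z":0,"yaw":0}
    - {"x":0,"y":0,"z":0,"yaw":0}
    - {"x":0,"y":0,"z":0,"yaw":0}
    - {"x":0,"y":0,"z":0,"yaw":0}
    - {"x":0,"y":0,"z":0,"yaw":0}

```text
time_s: 32.95
tool_pos: [552.5, 156.7, 31.6]
orientation: [-0.236, -3.126, -0.0]
contact_force: [-8.2, 1.4, 3.8]
width: 0.082
finger_force: 59.4
```

Emit:
arm_command:
  rows:
    - {"x":-0.0005,"y":0,"z":0,"yaw":0}
    - {"x":-0.0005,"y":0,"z":0,"yaw":0}
    - {"x":0,"y":0,"z":0,"yaw":0}
    - {"x":0,"y":0,"z":0,"yaw":0}
    - {"x":0,"y":0,"z":0,"yaw":0}
    - {"x":0,"y":0,"z":0,"yaw":0}
    - {"x":0,"y":0,"z":0,"yaw":0}
    - {"x":0,"y":0,"z":0,"yaw":0}
    - {"x":0,"y":0,"z":0,"yaw":0}
    - {"x":0,"y":0,"z":0,"yaw":0}

```text
time_s: 34.2
tool_pos: [552.9, 156.6, 31.6]
orientation: [-0.236, -3.125, -0.0]
contact_force: [-8.9, 0.9, 5.0]
width: 0.087
finger_force: 59.5
```

Emit:
arm_command:
  rows:
    - {"x":-0.0005,"y":0,"z":0,"yaw":0}
    - {"x":-0.0005,"y":0,"z":0,"yaw":0}
    - {"x":0,"y":0,"z":0,"yaw":0}
    - {"x":0,"y":0,"z":0,"yaw":0}
    - {"x":0,"y":0,"z":0,"yaw":0}
    - {"x":0,"y":0,"z":0,"yaw":0}
    - {"x":0,"y":0,"z":0,"yaw":0}
    - {"x":0,"y":0,"z":0,"yaw":0}
    - {"x":0,"y":0,"z":0,"yaw":0}
    - {"x":0,"y":0,"z":0,"yaw":0}

```text
time_s: 35.45
tool_pos: [553.0, 156.5, 31.6]
orientation: [-0.236, -3.124, -0.0]
contact_force: [-11.2, 1.6, 7.6]
width: 0.086
finger_force: 59.8
```

Emit:
arm_command:
  rows:
    - {"x":-0.0005,"y":0,"z":0,"yaw":0}
    - {"x":-0.0005,"y":0,"z":0,"yaw":0}
    - {"x":0,"y":0,"z":0,"yaw":0}
    - {"x":0,"y":0,"z":0,"yaw":0}
    - {"x":0,"y":0,"z":0,"yaw":0}
    - {"x":0,"y":0,"z":0,"yaw":0}
    - {"x":0,"y":0,"z":0,"yaw":0}
    - {"x":0,"y":0,"z":0,"yaw":0}
    - {"x":0,"y":0,"z":0,"yaw":0}
    - {"x":0,"y":0,"z":0,"yaw":0}

```text
time_s: 36.7
tool_pos: [553.0, 156.6, 31.6]
orientation: [-0.235, -3.122, -0.001]
contact_force: [-15.2, 2.9, 9.0]
width: 0.087
finger_force: 60.2
```

The nose is against the stop: no further travel, and the force has risen by 7 N. I'll relax, then release and retreat.

Emit:
arm_command:
  rows:
    - {"x":0.001,"y":0,"z":0,"yaw":0}
    - {"x":0.001,"y":0,"z":0,"yaw":0}
    - {"x":0,"y":0,"z":0,"yaw":0}
    - {"x":0,"y":0,"z":0,"yaw":0}
    - {"x":0,"y":0,"z":0,"yaw":0}
    - {"x":0,"y":0,"z":0,"yaw":0}
    - {"x":0,"y":0,"z":0,"yaw":0}
    - {"x":0,"y":0,"z":0,"yaw":0}
    - {"x":0,"y":0,"z":0,"yaw":0}
    - {"x":0,"y":0,"z":0,"yaw":0}

```text
time_s: 37.95
tool_pos: [553.0, 156.6, 31.6]
orientation: [-0.236, -3.125, -0.0]
contact_force: [-8.7, 1.1, 3.8]
width: 0.091
finger_force: 59.4
```

Emit:
arm_command:
  rows:
    - {"x":0,"y":0,"z":0,"yaw":0}
    - {"x":0,"y":0,"z":0,"yaw":0}
    - {"x":0,"y":0,"z":0,"yaw":0}
    - {"x":0,"y":0,"z":0,"yaw":0}
    - {"x":0,"y":0,"z":0,"yaw":0}
    - {"x":0,"y":0,"z":-0.02,"yaw":0}
    - {"x":0,"y":0,"z":-0.04,"yaw":0}
    - {"x":0,"y":0,"z":-0.04,"yaw":0}
    - {"x":0.04,"y":0,"z":-0.04,"yaw":0}
    - {"x":0.04,"y":0,"z":0,"yaw":0}
  hand: 0.04

```text
time_s: 39.2
tool_pos: [480.3, 168.9, 176.0]
orientation: [0.238, 3.125, 0.004]
contact_force: [-0.2, 0.8, 0.3]
width: 0.469
finger_force: 0.0
```

Emit:
arm_command:
  rows:
    - {"x":0.05,"y":0,"z":0,"yaw":0}
    - {"x":0,"y":0.05,"z":0,"yaw":0}
    - {"x":0,"y":0.05,"z":0,"yaw":0}
    - {"x":0,"y":0.05,"z":0,"yaw":0}
    - {"x":0,"y":0.05,"z":0,"yaw":0}
    - {"x":0,"y":0.05,"z":0,"yaw":0}
    - {"x":0,"y":0,"z":0,"yaw":0}
    - {"x":0,"y":0,"z":0,"yaw":0}
    - {"x":0,"y":0,"z":0,"yaw":0}
    - {"x":0,"y":0,"z":0,"yaw":0}

```text
time_s: 40.45
tool_pos: [466.6, 421.9, 172.8]
orientation: [0.24, 3.132, 0.0]
contact_force: [0.1, -0.1, 0.0]
width: 0.468
finger_force: 0.0
```

```bash
python3 look.py
python3 - <<'E'
from plant import env
from h import *
K=env.get_calibration("top"); p,d=env.read_camera("top");q,_=env.read_camera("scene")
cv2.imwrite("pics/end.png",cv2.hconcat([cv2.resize(p[100:230,140:390],(400,208)),cv2.resize(q[190:330,160:410],(400,208))]))
W=cloud(K,d); H,S,V=cv2.split(cv2.cvtColor(p,cv2.COLOR_BGR2HSV)); z=W[...,2]
a=np.radians(-8.66); ex=np.array([np.cos(a),np.sin(a)]); ey=np.array([-ex[1],ex[0]])
for n,h in(("pink",167),("green",29),("blue",92)):
    m=(abs(H.astype(int)-h)<12)&(S>90)&(z>70)&(z<95); m[:130]=0; m[230:]=0; m[:,:150]=0;m[:,375:]=0
    v,u=np.nonzero(m); P=rays(K,np.c_[u,v],80); print(n,rect(P))
    if n=="green":
        r=(P[:,:2]-[606.8,146.9]); print("spare x range",(r@ex).min(),(r@ex).max(),"y",(r@ey).min(),(r@ey).max())
E
```

```text
40.45 [466.6 421.9 172.8] yaw of y 81.22 tilt [ 0.  0. -1.] F [ 0.14 -0.14  0.02] 0.468
pink (array([612.1, -53.6]), array([  9.9, 106. ]), 87.74)
green (array([623.6, -27.7]), array([ 98.1, 417.7]), 14.32)
spare x range -81.38822591451458 100.61570705245161 y -375.3443737411673 5.832627320562985
blue (array([ 605.6, -220.2]), array([ 13.9, 106. ]), 88.31)
```

View pics/end.png

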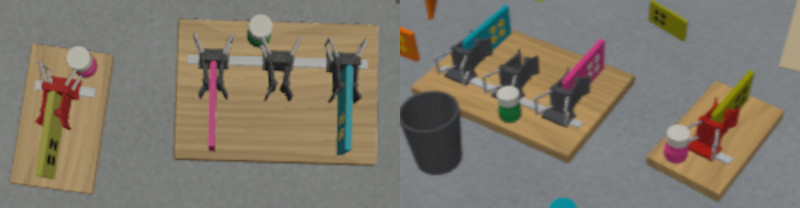

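Green is home in the red clip: its tail is at spare x = -81.4 mm against -82 expected. Pink and blue have not moved, both jars are standing, and the arm is clear.

```bash
python3 -c "
from plant import env
print(env.finish_job())"
```

```text
the job is handed in; nothing more can be done
None
```

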